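# Put the dry chopping boards away in their graded stand

## Task

The four chopping boards in the steel draining rack are dry. Move them one by one to the wooden board stand and stand each on its long edge, fully down in the slot cut to its length, so that they are graded from the longest board in the longest slot to the shortest in the shortest. Do not let a board fall over, and leave the timer, the tin and the mug where they are.

Things in the scene. Friction and masses are not known exactly. Their poses are not given: they have to be found in the camera images.
- board_180: The longest of four plain light-wood chopping boards: 180 mm long, 100 mm high as it stands on its long edge, 14 mm thick, with a small hanging hole in an upper corner. Starts in any slot of the rack. Origin: middle of its underside. x along its length, y through its thickness, z up. Its own slot in the stand is 196 mm long, centred at x = 0, y = +81 mm of the stand's frame.
- board_156: The second longest of four plain light-wood chopping boards: 156 mm long, 93 mm high as it stands on its long edge, 14 mm thick, with a small hanging hole in an upper corner. Starts in any slot of the rack. Origin: middle of its underside. x along its length, y through its thickness, z up. Its own slot in the stand is 172 mm long, centred at x = 0, y = +27 mm of the stand's frame.
- board_132: The third longest of four plain light-wood chopping boards: 132 mm long, 86 mm high as it stands on its long edge, 14 mm thick, with a small hanging hole in an upper corner. Starts in any slot of the rack. Origin: middle of its underside. x along its length, y through its thickness, z up. Its own slot in the stand is 148 mm long, centred at x = 0, y = -27 mm of the stand's frame.
- board_108: The shortest of four plain light-wood chopping boards: 108 mm long, 79 mm high as it stands on its long edge, 14 mm thick, with a small hanging hole in an upper corner. Starts in any slot of the rack. Origin: middle of its underside. x along its length, y through its thickness, z up. Its own slot in the stand is 124 mm long, centred at x = 0, y = -81 mm of the stand's frame.
- drain_rack: Fixed steel wire rack in a drip tray, 204 x 242 mm; origin under its centre. Four slots along its x, at y = +81, +27, -27, -81 mm. A board stands on rails 22 mm above the worktop between wire hoops (rounded tops 72 mm above the worktop, 18 mm apart), so it leaves straight upwards only; 40 mm of air between boards. Wall cabinets overhang the worktop beyond x = 0.6 m (world), 0.58 m up.
- board_stand: Fixed brown wooden plank, 30 mm thick, 234 mm wide along y, tapering; empty. Origin under its centre, on the worktop. Four routed slots along its x, at y = +81 (longest), +27, -27, -81 mm (shortest); 18 mm wide, black rubber floors 16 mm above the worktop. Wire hoops, rounded tops 66 mm above the worktop, flank them at x = +-38 mm. A board may stand either way round and lean a few degrees.
- timer: Round red and white kitchen timer, 62 mm across, 56 mm high, standing between the racks; origin: centre of its underside. A bystander.
- tin: Small round food tin, 57 mm across, 72 mm high, standing between the racks; origin: centre of its underside. A bystander.
- mug: White mug, 87 x 121 x 96 mm with its handle, to the right of the racks; origin: centre of its underside (of the outline with handle). A bystander.

How it is judged:
By the outcome, as a careful person would: the job done as asked, in the order asked, and still so for the second after the job is handed in, with the robot touching nothing.
It also fails if it takes over 120 s, if anything falls off the work surface, if the arm or the gripper's body presses on something with over 40 N, if the wrist force passes 120 N, or if a joint passes its speed limit or range.

## Robot

A 7-joint arm with a two-finger parallel gripper is mounted at the origin on a cart in front of the work surface, level with it; the furniture and walls round the work are solid. World frame = base frame: x ahead of the robot, y to its left, z up, the work surface at z = 0. Lengths are in m, angles in rad, forces in N, time in s.
With the tool pointing down it reaches from about 0.4 to 0.75 m from the base axis. Payload 19.5 kg.
Tool frame: the origin (TCP) lies on the front face of the gripper's body, between the roots of the fingers; the fingertips stand 73 mm ahead of it and the grasp point (between the pads) lies 54 mm ahead of it; z points along the fingers, y is the line along which they close (so a half turn about z gives the same grasp; the last joint's range is limited). The gripper opens to 85 mm and grips with 20 to 120 N. Pads are 22 mm wide; open, the fingers measure 114 mm over their backs; the gripper's body (76 mm by 85 mm) begins 54 mm behind the grasp point. The pads swing forward as they close: fully open they stand 13 mm farther back than shut.
Start: joints at [1.301, 0.707, -0.028, 1.485, 0.022, 0.951, -0.075], TCP at [0.13, -0.56, 0.304] pointing down, gripper open.
Joint ranges: [-2.71, 2.71], [-0.32, 2.16], [-1.57, 1.52], [0, 2.45], [-1.46, 4.6], [0, 2.02], [-2.83, 2.83]. Speed limits (rad/s): [1.89, 1.89, 2.57, 2.57, 3.01, 3.01, 3.01].

## Interface

Orientations are given as a unit quaternion [x, y, z, w].
In Python, from rig import state, camera, get_calibration, finish_job gives the robot as it stands. The module is installed in compiled form; this text tells all that it offers.
- The arm moves only by the tool arm_command, never from a script. Its argument "motion" is one flat list of numbers, 7 for each row, row after row: the opening, from 0 (shut) to 1 (fully open), then the shift along the tool's x, y, z as a fraction of full scale, then the turn, a rotation vector about the tool's x, y, z as a fraction of full scale. In form: [jaw, tx, ty, tz, ax, ay, az, jaw, tx, ty, tz, ax, ay, az, ...]. A call has 1 to 12 rows; each row is the pose to reach, as a shift and turn from the pose commanded when the call began, along the tool's axes at that moment; what a row does not reach only later rows make up. Full scale, the value 1, is 0.1 m for a shift and 90 degrees for a turn. A row lasts 1/10 s, in which the tool goes at most 50 mm and 8.59 degrees, less where a joint would pass 70% of its speed; a pose out of reach is approached as far as the arm can. A call with a number of a shift or a turn outside -1 to 1 is refused whole. A call with a gripper value outside its range is refused whole. The fingers move at their own pace and stop on an object; "force" is the grip in N (left out, the last holds). Time passes only in rows, so rows that repeat a pose let the fingers close. It gives the time, the measured TCP pose, the force, the opening and the grip force at its end, in the units of the state.
- state(): the state, without advancing time (a new reading comes with each control period).
- camera(name): name is "scene" or "top" or "wrist"; returns (picture, depth): 384x512x3 uint8, red, green, blue; 384x512 float32, m along the optical axis (not along the pixel's ray), 0 where there is no reading.
- get_calibration(name): a dict with "vfov" (degrees; the focal length in pixels is half the picture's height over the tangent of half this angle, whatever the lens; pixels are square), "cx", "cy" (the principal point, pixels), "k1" (the pictures are not rectified: a ray, as slopes to the right and down, at radius r is drawn at 1 + k1 r^2 times it, then the intrinsics apply), "eye" and "attitude" of the camera in the world. Camera axes: x right, y down, z forward; pixel columns grow to the right and rows downward; lengths in m; the calibration is good to about 2 mm. A picture is of the moment at which its call begins: read the wrist's pose just before it. get_calibration takes no time and is no camera call; for the wrist camera it gives the pose at the moment of the call.
- finish_job(): hands the job in; it is judged then, once.
The state is a dict: "time_s": time; "q": joint angles; "qd": joint speeds; "effort": joint torques, N m; "ee_pos": TCP position; "orientation": TCP orientation; "ft_force": force on the tool from outside, world axes, zero at the start; "wrist_torque": the same for the moment, N m; "grip_width": opening from 0.0 (shut) to 1.0 (fully open); "grip_force": force on a finger pad.
Only numpy, scipy, OpenCV 4.12 (cv2) and the standard library are available. Lean on these libraries where they do the work, as an engineer would, in place of code of your own. Each camera call takes 0.05 s, during which the arm holds its last target. There are 200 camera calls.

## Working session

There is one attempt and no reset: what is moved stays moved. The work goes in short steps, Python scripts to look and compute and a tool call to move; the robot and the scene stay as the last step left them, time stands still between calls to the robot, and variables do not carry over. Pictures are saved under pics/ and viewed, at most 14 in all, crops included, and the job is handed in when it is done.

Besides the shell and the picture viewer there is one more tool, called after "Call:" as name(argument=value, ...) on one line, values as JSON. arm_command: Moves the arm, as the interface text tells. Shift numbers are shares of 0.1 m and turn numbers shares of 90 degrees, none past 1 either way. Its arguments: {"type":"object","properties":{"motion":{"type":"array"},"force":{"type":"number"}},"required":["motion"]}

```bash
mkdir -p pics
python3 - <<'E'
from rig import *
import cv2,numpy as np
s=state();print(s)
for n in("scene","top"):
    c=get_calibration(n);print(n,c)
    p,d=camera(n);cv2.imwrite(f"pics/{n}0.png",p[...,::-1]);np.savez(f"{n}0.npz",p=p,d=d)
print(get_calibration("wrist"))
E
```

```text
{'time_s': 0.0, 'q': array([ 1.30127887,  0.70709214, -0.02763272,  1.48495505,  0.02201148,
        0.95091357, -0.07552349]), 'qd': array([ 0.00039126, -0.00061063,  0.00163812,  0.00019488,  0.0013134 ,
        0.0012939 ,  0.00027623]), 'effort': array([ 4.31597815e-03, -8.83188772e+01,  1.23605780e+00, -2.36159921e+01,
        1.71188585e-02,  6.59394980e-03,  1.17074759e-05]), 'ee_pos': array([ 0.12983292, -0.55997485,  0.30344387]), 'orientation': array([ 9.93519586e-01,  1.13659790e-01, -7.68495174e-05, -5.27095576e-04]), 'ft_force': array([-0.49833322, -0.13470119, -0.36086461]), 'wrist_torque': array([-0.04581064,  0.0257005 ,  0.03988155]), 'grip_force': 0.0, 'grip_width': 0.9994450225083205}
scene {'vfov': 49.72516608604359, 'cx': 262.01497391428205, 'cy': 184.04990223784844, 'k1': -0.05786836305702289, 'eye': array([-0.2548204 ,  1.0068912 ,  0.79850474]), 'attitude': array([-0.25434572,  0.82126756, -0.48858292,  0.14870973])}
top {'vfov': 47.882351894104424, 'cx': 255.22815151769402, 'cy': 200.11108023809754, 'k1': -0.01874715449934432, 'eye': array([ 0.22952405, -0.13377964,  1.36270687]), 'attitude': array([-0.70112642,  0.70661   , -0.06392518,  0.0709762 ])}
{'vfov': 66.73416115528943, 'cx': 257.35415948080913, 'cy': 192.71124518050252, 'k1': -0.05385704882063901, 'eye': array([ 0.19968932, -0.54356622,  0.3723376 ]), 'attitude': array([ 0.77510445, -0.61571428, -0.08831308,  0.11094962])}
```

View pics/top0.png

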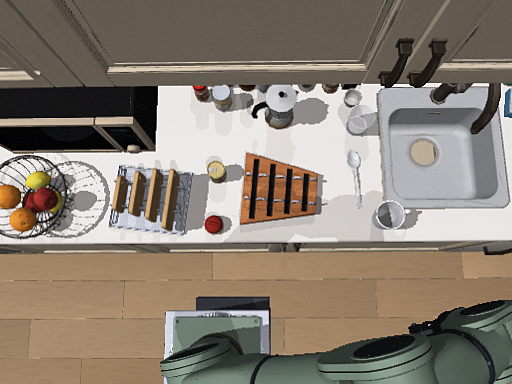

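View pics/scene0.png

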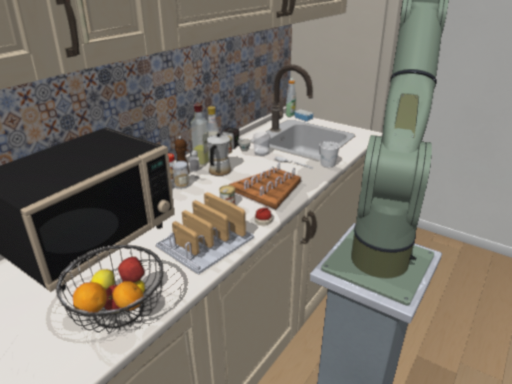

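The top view shows the rack centred near (152,200), with four boards at columns 120, 137, 153 and 170. The stand is near (283,188), with its longest slot on the left at column 252 and its shortest at 306. The tin is at (217,171), the timer at (213,224) and the mug at (390,214). The scene view confirms the boards are upright.

```bash
cat > h.py <<'E'
import numpy as np,cv2
from scipy.spatial.transform import Rotation as R
from rig import *
def K(c): 
    f=192/np.tan(np.radians(c["vfov"]/2)); return f,np.array([[f,0,c["cx"]],[0,f,c["cy"]],[0,0,1]])
def cloud(d,c):
    f,k=K(c); v,u=np.mgrid[:384,:512]
    uv=np.stack([u,v],-1).reshape(-1,1,2).astype(float)
    n=cv2.undistortPoints(uv,k,np.array([c["k1"],0,0,0,0.])).reshape(-1,2)
    P=np.c_[n,np.ones(len(n))]*d.reshape(-1,1)
    W=R.from_quat(c["attitude"]).apply(P)+c["eye"]; W[d.reshape(-1)<=0]=np.nan
    return W.reshape(384,512,3)
def proj(X,c):
    f,k=K(c); P=R.from_quat(c["attitude"]).inv().apply(np.atleast_2d(X)-c["eye"])
    return cv2.projectPoints(P,np.zeros(3),np.zeros(3),k,np.array([c["k1"],0,0,0,0.]))[0].reshape(-1,2)
def rect(P):
    r=cv2.minAreaRect(P[:,:2].astype(np.float32)); return r
E
python3 - <<'E'
from h import *
for n,box in(("top",(100,150,200,245)),("scene",(150,185,255,275))):
    c=get_calibration(n);z=np.load(n+"0.npz");W=cloud(z["d"],c)
    x0,y0,x1,y1=box;S=W[y0:y1,x0:x1].reshape(-1,3);
    print(n,"table med z",np.nanmedian(W[...,2][(abs(W[...,2])<.02)]))
    m=np.nan_to_num(S[:,2])>.085
    S=S[m]; # cluster along y
    lab=cv2.connectedComponentsWithStats((np.nan_to_num(W[y0:y1,x0:x1,2])>.085).astype(np.uint8))
    for i in range(1,lab[0]):
        Q=W[y0:y1,x0:x1][lab[1]==i]
        if len(Q)<20: continue
        zt=np.percentile(Q[:,2],90);
        T=Q[Q[:,2]>zt-.01]
        r=rect(T);print(len(Q),"ztop %.4f"%zt,np.round(r[0],4),np.round(r[1],4),r[2])
# stand and rack footprints from top
c=get_calibration("top");z=np.load("top0.npz");W=cloud(z["d"],c)
for nm,box,zr in(("stand",(236,148,326,228),(.024,.036)),("tin",(205,158,228,184),(.06,.08)),("timer",(200,213,226,236),(.03,.07)),("mug",(370,195,412,235),(.05,.11))):
    x0,y0,x1,y1=box;S=W[y0:y1,x0:x1].reshape(-1,3);S=S[(S[:,2]>zr[0])&(S[:,2]<zr[1])]
    r=rect(S);print(nm,len(S),np.round(np.median(S,0),4),np.round(r[0],4),np.round(r[1],4),r[2],S.min(0),S.max(0))
p=z["p"];cr=p[145:245,105:330][...,::-1];cv2.imwrite("pics/crop0.png",cv2.resize(cr,None,fx=3.5,fy=3.5,interpolation=cv2.INTER_CUBIC))
E
```

```text
top table med z -0.0011049712193420547
45 ztop 0.1178 [0.6268 0.2474] [0.0038 0.0366] 3.033745765686035
353 ztop 0.1152 [0.4942 0.1882] [0.0158 0.1522] 82.9336166381836
429 ztop 0.1219 [0.4798 0.1358] [0.015  0.1793] 83.6377182006836
276 ztop 0.1084 [0.5021 0.2417] [0.0162 0.1303] 83.47964477539062
204 ztop 0.1021 [0.5014 0.296 ] [0.0164 0.1049] 83.12974548339844
scene table med z 0.00025015076314427453
621 ztop 0.1690 [0.645  0.2545] [0.0771 0.0097] 89.66051483154297
493 ztop 0.1209 [0.4798 0.1392] [0.0183 0.1794] 84.15846252441406
365 ztop 0.1141 [0.4947 0.1921] [0.0171 0.1565] 83.87614440917969
280 ztop 0.1100 [0.5009 0.2449] [0.0175 0.1296] 84.62940979003906
191 ztop 0.1028 [0.5019 0.2986] [0.0169 0.1048] 84.98714447021484
121 ztop 0.1165 [0.4371 0.465 ] [0.0168 0.1095] 62.67291259765625
stand 2602 [ 0.5174 -0.1845  0.0281] [ 0.5185 -0.1984] [0.2336 0.2279] 84.73174285888672 [ 0.41529668 -0.31822203  0.02400079] [ 0.64253771 -0.07323368  0.03598731]
tin 264 [ 5.764e-01 -3.000e-04  6.690e-02] [5.773e-01 1.000e-04] [0.0559 0.0557] 75.28108215332031 [ 0.54818695 -0.02855778  0.06073189] [0.60567094 0.02702656 0.07550397]
timer 245 [0.4105 0.0092 0.0397] [0.4119 0.0089] [0.0521 0.0527] 77.78185272216797 [ 0.38453557 -0.01779936  0.03023823] [0.43717135 0.03497851 0.05679227]
mug 389 [ 0.4356 -0.5426  0.0816] [ 0.4354 -0.5306] [0.083  0.1088] 41.47200012207031 [ 0.38465797 -0.59519369  0.05063625] [ 0.46951944 -0.47996268  0.10057403]
```

View pics/crop0.png

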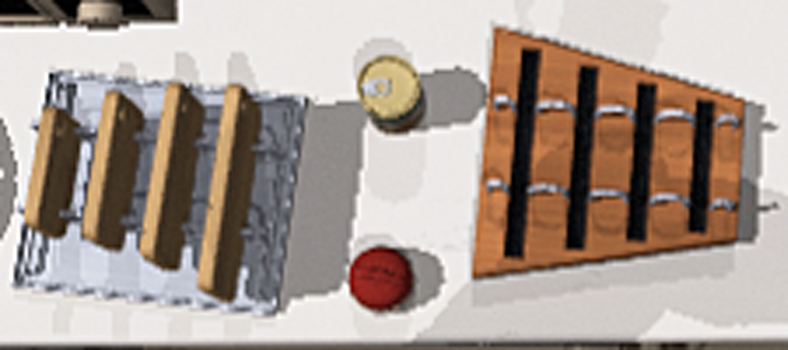

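The crop shows the boards from longest (180, right, at y≈0.136) to shortest (108, left). Their yaw is about -6.5° and their top heights match the text. The stand's black slots are clear. Next I'll fit the stand pose.

```bash
cat >> h.py <<'E'
SL=[(.081,.196),(.027,.172),(-.027,.148),(-.081,.124)]
def slots(p,c,zf=.016,guess=(.518,-.19,-.09),show=False):
    """fit stand pose (x,y,yaw) to dark rubber floor pixels, seen through the 30 mm top openings"""
    f,k=K(c);eye=c["eye"];Rm=R.from_quat(c["attitude"])
    v,u=np.mgrid[:384,:512];uv=np.stack([u,v],-1).reshape(-1,1,2).astype(float)
    n=cv2.undistortPoints(uv,k,np.array([c["k1"],0,0,0,0.])).reshape(-1,2)
    D=Rm.apply(np.c_[n,np.ones(len(n))]); t=(zf-eye[2])/D[:,2]; F=eye+D*t[:,None]
    T=eye+D*((.030-eye[2])/D[:,2])[:,None]
    ok=(t>0)&(np.hypot(F[:,0]-guess[0],F[:,1]-guess[1])<.16)
    F,T=F[ok],T[ok];g=p.reshape(-1,3)[ok].max(1).astype(float)
    dark=(g<55).astype(float)
    def loc(P,q):
        a=q[2];d=P[:,:2]-q[:2];return np.c_[np.cos(a)*d[:,0]+np.sin(a)*d[:,1],-np.sin(a)*d[:,0]+np.cos(a)*d[:,1]]
    def model(q,s=.0008):
        A,B=loc(F,q),loc(T,q);m=0
        sg=lambda e:1/(1+np.exp(-np.clip(e/s,-40,40)))
        for y,L in SL:
            w=1
            for P in(A,B): w=w*sg(L/2-abs(P[:,0]))*sg(.009-abs(P[:,1]-y))
            m=m+w
        return m
    from scipy.optimize import minimize
    best=None
    for s in(.004,.001):
        q0=np.array(guess) if best is None else best.x
        best=minimize(lambda q:((model(q,s)-dark)**2).sum(),q0,method="Nelder-Mead",options=dict(initial_simplex=q0+np.array([[0,0,0],[.008,0,0],[0,.008,0],[0,0,.06]]),xatol=1e-5,fatol=1e-3))
    return best.x,best.fun/dark.sum(),int(dark.sum())
E
python3 - <<'E'
from h import *
for n in("top","scene"):
    z=np.load(n+"0.npz")
    print(n,slots(z["p"],get_calibration(n)))
c=get_calibration("wrist");s=state();T=R.from_quat(s["orientation"])
print("cam in tool",T.inv().apply(c["eye"]-s["ee_pos"]),(T.inv()*R.from_quat(c["attitude"])).as_matrix().round(3))
E
```

```text
top (array([ 0.52168382, -0.19730336, -0.09202043]), np.float64(0.06453707040662258), 931)
scene (array([ 0.92826158, -0.67564304,  1.51326204]), np.float64(inf), 0)
cam in tool [ 0.07178038 -0.00028913 -0.06884754] [[ 0.    -0.96  -0.281]
 [ 1.     0.     0.001]
 [-0.001 -0.281  0.96 ]]h.py:44: RuntimeWarning: divide by zero encountered in scalar divide
  return best.x,best.fun/dark.sum(),int(dark.sum())
```

Call:
arm_command(motion=[0.5, 0.32, -0.17, 0, 0, 0, 0, 0.5, 0.64, -0.35, 0, 0, 0, 0, 0.5, 0.96, -0.52, 0, 0, 0, 0, 0.5, 0.96, -0.52, 0, 0, 0, 0])

```text
time_s: 0.5
ee_pos: [0.2153, -0.485, 0.3039]
orientation: [0.993, 0.116, 0.001, -0.001]
ft_force: [-0.1, -0.0, -0.2]
grip_width: 0.503
grip_force: 0.0
```

Call:
arm_command(motion=[0.5, 0.32, -0.17, 0, 0, 0, 0, 0.5, 0.64, -0.35, 0, 0, 0, 0, 0.5, 0.96, -0.52, 0, 0, 0, 0, 0.5, 0.96, -0.52, 0, 0, 0, 0])

```text
time_s: 0.9
ee_pos: [0.2968, -0.4126, 0.3038]
orientation: [0.993, 0.116, 0.001, -0.001]
ft_force: [-1.7, -0.6, 0.9]
grip_width: 0.5
grip_force: 0.0
```

Call:
arm_command(motion=[0.5, 0.32, -0.17, 0, 0, 0, 0, 0.5, 0.64, -0.35, 0, 0, 0, 0, 0.5, 0.96, -0.52, 0, 0, 0, 0, 0.5, 0.96, -0.52, 0, 0, 0, 0])

```text
time_s: 1.3
ee_pos: [0.3782, -0.3403, 0.3036]
orientation: [0.993, 0.116, 0.001, -0.001]
ft_force: [-0.7, -0.5, -1.0]
grip_width: 0.499
grip_force: 0.0
```

Call:
arm_command(motion=[0.5, 0.32, -0.17, 0, 0, 0, 0, 0.5, 0.64, -0.35, 0, 0, 0, 0, 0.5, 0.96, -0.52, 0, 0, 0, 0, 0.5, 0.96, -0.52, 0, 0, 0, 0])

```text
time_s: 1.7
ee_pos: [0.4597, -0.2678, 0.3035]
orientation: [0.993, 0.116, 0.001, -0.001]
ft_force: [-1.1, -1.6, -0.2]
grip_width: 0.503
grip_force: 0.0
```

Call:
arm_command(motion=[0.5, 0.32, -0.17, 0, 0, 0, 0.07, 0.5, 0.64, -0.35, 0, 0, 0, 0.14, 0.5, 0.96, -0.52, 0, 0, 0, 0.204, 0.5, 0.96, -0.52, 0, 0, 0, 0.204, 0.5, 0.96, -0.52, 0, 0, 0, 0.204, 0.5, 0.96, -0.52, 0, 0, 0, 0.204])

```text
time_s: 2.3
ee_pos: [0.538, -0.1997, 0.3038]
orientation: [0.999, -0.047, -0.0, 0.0]
ft_force: [-0.2, -1.3, 0.3]
grip_width: 0.5
grip_force: 0.0
```

Run:
```python
from h import *
s=state();c=get_calibration("wrist");p,d=camera("wrist");np.savez("w0.npz",p=p,d=d,**c)
cv2.imwrite("pics/w0.png",p[...,::-1])
print(s["time_s"],s["ee_pos"],R.from_quat(s["orientation"]).as_matrix().round(4),s["grip_width"])
print(slots(p,c,guess=(.5217,-.1973,-.092)))
W=cloud(d,c);P=W.reshape(-1,3)
g=p.reshape(-1,3).max(1)<55
print("dark z",np.nanmedian(P[g&(np.hypot(P[:,0]-.52,P[:,1]+.197)<.13),2]),"plank z",np.nanmedian(P[(P[:,2]>.02)&(P[:,2]<.04),2]))
```

```text
2.3 [ 0.53798544 -0.19970662  0.3038363 ] [[ 9.956e-01 -9.330e-02 -6.000e-04]
 [-9.330e-02 -9.956e-01 -4.000e-04]
 [-6.000e-04  4.000e-04 -1.000e+00]] 0.49998206677811985
(array([ 0.52002233, -0.19660293, -0.09150681]), np.float64(0.28994464022695887), 7609)
dark z 0.304799419531136 plank z 0.028701181661791586
```

View pics/w0.png

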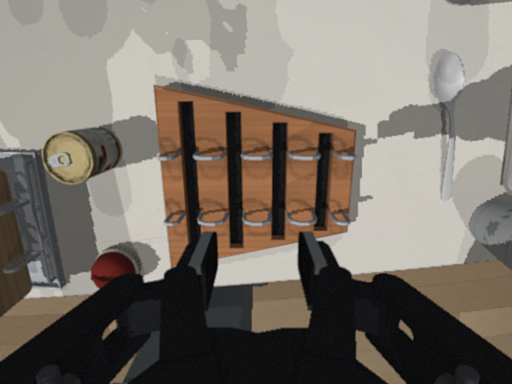

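The wrist view shows all four slots (columns 188, 234, 279 and 323). The fingers are dark and symmetric about column 258, so the hand calibration fits. I'll mask the fingers, refit the stand and also fit the rack board poses.

```bash
sed -i 's/show=False):/mask=None):/; s/^    F,T=F\[ok\]/    if mask is not None: ok\&=~mask.reshape(-1)\n    F,T=F[ok]/' h.py
python3 - <<'E'
from h import *
z=np.load("w0.npz");c={k:z[k] for k in("vfov","cx","cy","k1","eye","attitude")}
c={k:(float(v) if v.ndim==0 else v) for k,v in c.items()}
W=cloud(z["d"],c);m=~(W[...,2]<.09);m=cv2.dilate(m.astype(np.uint8),np.ones((9,9)))>0
print(slots(z["p"],c,guess=(.5217,-.1973,-.092),mask=m))
g=(z["p"].max(2)<55)&~m;Q=W[g&(np.hypot(W[...,0]-.52,W[...,1]+.197)<.13)]
print("floor z",np.nanmedian(Q[:,2]))
# triangulate one slot corner family: fit with different assumed heights
for h in(0.010,.016,.022): print(h,slots(z["p"],c,zf=h,guess=(.5217,-.1973,-.092),mask=m)[:2])
c=get_calibration("top");z=np.load("top0.npz");W=cloud(z["d"],c)
for nm,x,y,zt in((180,.4798,.1358,.122),(156,.4942,.1882,.115),(132,.5021,.2417,.108),(108,.5014,.296,.101)):
    a=-.11;dx=W[...,0]-x;dy=W[...,1]-y
    l=-np.sin(a)*dx+np.cos(a)*dy
    S=W[(abs(l)<.02)&(np.hypot(dx,dy)<.12)&(W[...,2]>zt-.008)&(W[...,2]<zt+.01)]
    q=S[:,:2].mean(0);_,_,v=np.linalg.svd(S[:,:2]-q);v=v[0]*np.sign(v[0,0]);t=(S[:,:2]-q)@v;n=(S[:,:2]-q)@[-v[1],v[0]]
    mid=q+v*(t.max()+t.min())/2+np.array([-v[1],v[0]])*(n.max()+n.min())/2
    print(nm,len(S),mid.round(4),"L",np.ptp(t).round(4),"yaw",np.degrees(np.arctan2(v[1],v[0])).round(2),"z",np.median(S[:,2]).round(4))
E
```

```text
(array([ 0.51998583, -0.19664697, -0.09017252]), np.float64(0.08047245466895035), 4449)
floor z 0.014751873728980569
0.01 (array([ 0.5192197 , -0.19657375, -0.0913281 ]), np.float64(0.0997015593546763))
0.016 (array([ 0.51998583, -0.19664697, -0.09017252]), np.float64(0.08047245466895035))
0.022 (array([ 0.52072307, -0.19683926, -0.08887645]), np.float64(0.10070975912828244))
180 286 [0.4779 0.1362] L 0.1753 yaw -6.63 z 0.1195
156 247 [0.4942 0.1882] L 0.1522 yaw -7.12 z 0.1123
132 210 [0.502  0.2417] L 0.1301 yaw -6.52 z 0.1053
108 171 [0.5025 0.2959] L 0.1028 yaw -6.79 z 0.0988
```

Call:
arm_command(motion=[0.5, -0.05, -0.41, 0, 0, 0, 0, 0.5, -0.155, -0.82, 0, 0, 0, 0, 0.5, -0.155, -0.82, 0, 0, 0, 0])

```text
time_s: 2.65
ee_pos: [0.5304, -0.1112, 0.3041]
orientation: [0.999, -0.044, -0.0, -0.001]
ft_force: [0.0, -1.5, -0.2]
grip_width: 0.503
grip_force: 0.0
```

Call:
arm_command(motion=[0.5, -0.05, -0.41, 0, 0, 0, 0, 0.5, -0.155, -0.82, 0, 0, 0, 0, 0.5, -0.155, -0.82, 0, 0, 0, 0])

```text
time_s: 2.95
ee_pos: [0.5224, -0.0281, 0.304]
orientation: [0.999, -0.044, -0.0, -0.001]
ft_force: [0.4, -1.0, 0.2]
grip_width: 0.498
grip_force: 0.0
```

Call:
arm_command(motion=[0.5, -0.05, -0.41, 0, 0, 0, 0, 0.5, -0.155, -0.82, 0, 0, 0, 0, 0.5, -0.155, -0.82, 0, 0, 0, 0])

```text
time_s: 3.25
ee_pos: [0.5145, 0.0548, 0.3039]
orientation: [0.999, -0.044, -0.0, -0.001]
ft_force: [-0.2, -1.1, -0.4]
grip_width: 0.502
grip_force: 0.0
```

Call:
arm_command(motion=[0.5, -0.05, -0.41, 0, 0, 0, 0, 0.5, -0.155, -0.82, 0, 0, 0, 0, 0.5, -0.155, -0.82, 0, 0, 0, 0])

```text
time_s: 3.55
ee_pos: [0.5066, 0.1377, 0.3038]
orientation: [0.999, -0.044, -0.0, -0.001]
ft_force: [0.2, -0.8, 0.1]
grip_width: 0.497
grip_force: 0.0
```

Call:
arm_command(motion=[0.5, -0.05, -0.41, 0, 0, 0, 0.016, 0.5, -0.155, -0.82, 0, 0, 0, 0.016, 0.5, -0.155, -0.82, 0, 0, 0, 0.016, 0.5, -0.155, -0.82, 0, 0, 0, 0.016, 0.5, -0.155, -0.82, 0, 0, 0, 0.016])

```text
time_s: 4.05
ee_pos: [0.5001, 0.2152, 0.3041]
orientation: [0.998, -0.06, 0.0, 0.0]
ft_force: [-0.5, 0.7, 0.1]
grip_width: 0.502
grip_force: 0.0
```

```bash
cat >> h.py <<'E'
def boards(W,tab=((180,.4785,.137,.122),(156,.4942,.190,.115),(132,.5021,.243,.108),(108,.5014,.297,.101))):
  for nm,x,y,zt in tab:
    a=-.118;dx=W[...,0]-x;dy=W[...,1]-y
    l=-np.sin(a)*dx+np.cos(a)*dy
    S=W[(abs(l)<.02)&(np.hypot(dx,dy)<.12)&(W[...,2]>zt-.006)&(W[...,2]<zt+.008)]
    if len(S)<50: print(nm,len(S));continue
    q=S[:,:2].mean(0);_,_,v=np.linalg.svd(S[:,:2]-q);v=v[0]*np.sign(v[0,0]);nn=np.array([-v[1],v[0]]);t=(S[:,:2]-q)@v;n=(S[:,:2]-q)@nn
    lo,hi=np.percentile(n,[2,98]);mid=q+v*(t.max()+t.min())/2+nn*(lo+hi)/2
    print(nm,len(S),mid.round(4),"L",np.ptp(t).round(4),"w",(hi-lo).round(4),"yaw",np.degrees(np.arctan2(v[1],v[0])).round(2),"z",np.median(S[:,2]).round(4))
E
python3 - <<'E'
from h import *
s=state();c=get_calibration("wrist");p,d=camera("wrist");np.savez("w1.npz",p=p,d=d,**c)
cv2.imwrite("pics/w1.png",p[...,::-1])
print(s["time_s"],s["ee_pos"],R.from_quat(s["orientation"]).as_matrix().round(4))
boards(cloud(d,c))
E
```

```text
4.05 [0.50005131 0.21520199 0.30412073] [[ 9.929e-01 -1.193e-01  3.000e-04]
 [-1.193e-01 -9.929e-01 -5.000e-04]
 [ 4.000e-04  4.000e-04 -1.000e+00]]
180 2561 [0.4899 0.1369] L 0.1572 w 0.0136 yaw -6.26 z 0.1205
156 2360 [0.498  0.1893] L 0.1497 w 0.0135 yaw -6.9 z 0.1134
132 1888 [0.5043 0.2427] L 0.1259 w 0.0136 yaw -6.47 z 0.1064
108 1462 [0.5038 0.297 ] L 0.1031 w 0.0138 yaw -6.41 z 0.0993
```

View pics/w1.png

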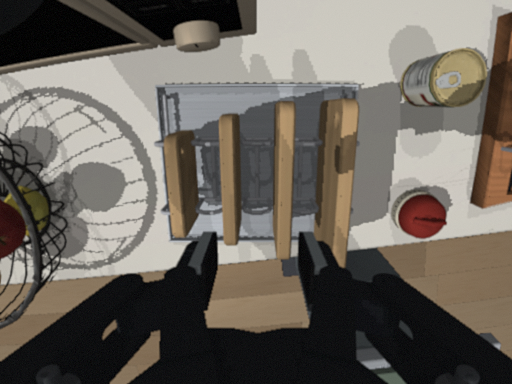

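The wrist view shows the boards at columns 180, 230, 285 and 340, and the measured tops are 13.6 mm wide as expected. The two views agree, so I'll grasp board_180.

Call:
arm_command(motion=[0.5, -0.05, 0.4, 0.1, 0, 0, 0, 0.5, -0.11, 0.79, 0.3, 0, 0, 0, 0.5, -0.11, 0.79, 0.5, 0, 0, 0, 0.5, -0.11, 0.79, 0.5, 0, 0, 0])

```text
time_s: 4.5
ee_pos: [0.479, 0.1381, 0.2527]
orientation: [0.998, -0.06, -0.001, 0.0]
ft_force: [0.8, 0.7, 1.4]
grip_width: 0.5
grip_force: 0.0
```

Call:
arm_command(motion=[0.5, 0, 0, 0.25, 0, 0, 0, 0.5, 0, 0, 0.5, 0, 0, 0, 0.5, 0, 0, 0.75, 0, 0, 0, 0.5, 0, 0, 1, 0, 0, 0, 0.5, 0, 0, 1, 0, 0, 0, 0.5, 0, 0, 1, 0, 0, 0])

```text
time_s: 5.1
ee_pos: [0.4797, 0.1399, 0.1549]
orientation: [0.998, -0.059, 0.0, -0.0]
ft_force: [0.0, -0.2, 0.3]
grip_width: 0.501
grip_force: 0.0
```

Call:
arm_command(motion=[0.1, 0, 0, 0, 0, 0, 0, 0.1, 0, 0, 0, 0, 0, 0, 0.1, 0, 0, 0, 0, 0, 0, 0.1, 0, 0, 0, 0, 0, 0, 0.1, 0, 0, 0, 0, 0, 0, 0.1, 0, 0, 0, 0, 0, 0, 0.1, 0, 0, 0, 0, 0, 0, 0.1, 0, 0, 0, 0, 0, 0], force=60)

```text
time_s: 5.9
ee_pos: [0.4797, 0.1397, 0.155]
orientation: [0.998, -0.059, 0.001, -0.0]
ft_force: [-1.5, -1.7, 11.4]
grip_width: 0.156
grip_force: 58.2
```

```bash
python3 -c "
from h import *
s=state();print(s['time_s'],s['ee_pos'],R.from_quat(s['orientation']).as_matrix().round(4),s['ft_force'],s['grip_width'],s['grip_force'])"
```

```text
5.9 [0.47967791 0.13968185 0.15503912] [[ 9.930e-01 -1.178e-01  1.500e-03]
 [-1.178e-01 -9.930e-01  3.000e-04]
 [ 1.400e-03 -5.000e-04 -1.000e+00]] [-1.49465749 -1.65798187 11.42575672] 0.15564626969394077 58.24872136116028
```

Call:
arm_command(motion=[0.1, 0, 0, -0.2, 0, 0, 0, 0.1, 0, 0, -0.4, 0, 0, 0, 0.1, 0, 0, -0.6, 0, 0, 0, 0.1, 0, 0, -0.8, 0, 0, 0, 0.1, 0, 0, -1, 0, 0, 0, 0.1, 0, 0, -1, 0, 0, 0])

```text
time_s: 6.5
ee_pos: [0.4798, 0.14, 0.2564]
orientation: [0.998, -0.059, 0.002, -0.001]
ft_force: [0.6, 0.1, -2.2]
grip_width: 0.154
grip_force: 58.8
```

Call:
arm_command(motion=[0.1, 0.05, 0.16, -0.2, 0, 0, 0, 0.1, 0.13, 0.41, -0.2, 0, 0, 0, 0.1, 0.2, 0.65, -0.2, 0, 0, 0, 0.1, 0.258, 0.828, -0.2, 0, 0, 0])

```text
time_s: 6.9
ee_pos: [0.4951, 0.0531, 0.2737]
orientation: [0.998, -0.059, -0.0, 0.0]
ft_force: [0.6, 0.3, -1.3]
grip_width: 0.154
grip_force: 58.7
```

Call:
arm_command(motion=[0.1, 0.086, 0.276, 0, 0, 0, 0, 0.1, 0.172, 0.552, 0, 0, 0, 0, 0.1, 0.258, 0.828, 0, 0, 0, 0])

```text
time_s: 7.2
ee_pos: [0.511, -0.0318, 0.2736]
orientation: [0.998, -0.059, -0.0, -0.0]
ft_force: [0.2, 0.4, -1.8]
grip_width: 0.156
grip_force: 58.9
```

Call:
arm_command(motion=[0.1, 0.086, 0.276, 0, 0, 0, -0.017, 0.1, 0.172, 0.552, 0, 0, 0, -0.017, 0.1, 0.23, 0.75, 0, 0, 0, -0.017, 0.1, 0.258, 0.828, 0, 0, 0, -0.017, 0.1, 0.258, 0.828, 0, 0, 0, -0.017, 0.1, 0.258, 0.828, 0, 0, 0, -0.017])

```text
time_s: 7.8
ee_pos: [0.5269, -0.1149, 0.2737]
orientation: [0.999, -0.045, -0.0, -0.0]
ft_force: [-0.9, 0.8, -1.4]
grip_width: 0.155
grip_force: 58.7
```

```bash
cat >> h.py <<'E'
ST=(.520,-.1967,-.0905)
def look(tag,i,g=ST,xo=0):
    """state, refit of the stand with things above 60 mm masked, and the shift to slot i's centre in tool units"""
    s=state();c=get_calibration("wrist");p,d=camera("wrist");cv2.imwrite(f"pics/{tag}.png",p[...,::-1]);np.savez(tag+".npz",p=p,d=d,**c)
    W=cloud(d,c);m=~(W[...,2]<.075);m=cv2.dilate(m.astype(np.uint8),np.ones((9,9)))>0
    q,e,n=slots(p,c,guess=g,mask=m);print("stand",q.round(4),round(e,3),n)
    todo(i,q,xo,s);print("vs prior");todo(i,g,xo,s);return p,d,c,W
def todo(i,q,xo=0,s=None):
    s=s or state();M=R.from_quat(s["orientation"]).as_matrix();y=SL[i][0]
    t=np.array([q[0]-np.sin(q[2])*y+np.cos(q[2])*xo,q[1]+np.cos(q[2])*y+np.sin(q[2])*xo,s["ee_pos"][2]])
    yaw=np.arctan2(M[1,0],M[0,0])
    print("t",round(s["time_s"],2),"tcp",s["ee_pos"].round(4),"ft",s["ft_force"].round(1),"gw",round(s["grip_width"],3),"shift",(M.T@(t-s["ee_pos"])*10).round(3),"az",round(-(q[2]-yaw)/(np.pi/2),4),"tilt",M[:2,2].round(4))
E
python3 -c "
from h import *
p,d,c,W=look('w2',0)"
```

```text
stand [ 0.5204 -0.1976 -0.0919] 0.166 3239
t 7.8 tcp [ 0.5269 -0.1149  0.2737] ft [-0.9  0.8 -1.4] gw 0.155 shift [ 0.011  0.019 -0.   ] az 0.0011 tilt [-0.0003  0.0008]
vs prior
t 7.8 tcp [ 0.5269 -0.1149  0.2737] ft [-0.9  0.8 -1.4] gw 0.155 shift [ 0.005  0.011 -0.   ] az 0.0002 tilt [-0.0003  0.0008]
```

View pics/w2.png

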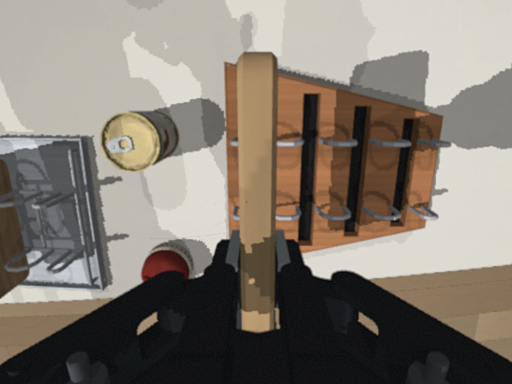

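The held board spans columns 237–278 and hides its own slot. Its far end is at row 55 and its near end at row 330. I'll check its pose in the tool frame.

```bash
cat >> h.py <<'E'
def held(W,h):
    s=state();M=R.from_quat(s["orientation"]).as_matrix();L=(W-s["ee_pos"])@M
    S=L[(abs(L[...,1])<.012)&(L[...,2]>.015)&(L[...,2]<.05)&(abs(L[...,0])<.12)]
    a=np.polyfit(S[:,0],S[:,1],1);b=np.polyfit(S[:,0],S[:,2],1)
    print("held n",len(S),"x",S[:,0].min().round(4),S[:,0].max().round(4),"y mid",np.mean(np.percentile(S[:,1],[2,98])).round(4),"w",np.ptp(np.percentile(S[:,1],[2,98])).round(4),"yaw",np.degrees(np.arctan(a[0])).round(2),"ztop %.4f"%np.median(S[:,2]),"pitch",np.degrees(np.arctan(b[0])).round(2))
E
python3 -c "
from h import *
z=np.load('w2.npz');c={k:(float(z[k]) if z[k].ndim==0 else z[k]) for k in('vfov','cx','cy','k1','eye','attitude')}
held(cloud(z['d'],c),.1)
c=get_calibration('top');p,d=camera('top');held(cloud(d,c),.1)"
```

```text
held n 11906 x -0.0217 0.0911 y mid -0.0 w 0.0198 yaw -0.1 ztop 0.0348 pitch 1.48
held n 3 x -0.0882 -0.0858 y mid 0.0063 w 0.0025 yaw 35.78 ztop 0.0464 pitch -53.65
```

Call:
arm_command(motion=[0.1, 0, 0.015, 0.15, 0, 0, 0, 0.1, 0, 0.015, 0.35, 0, 0, 0, 0.1, 0, 0.015, 0.5, 0, 0, 0, 0.1, 0, 0.015, 0.6, 0, 0, 0, 0.1, 0, 0.015, 0.7, 0, 0, 0, 0.1, 0, 0.015, 0.8, 0, 0, 0, 0.1, 0, 0.015, 0.85, 0, 0, 0, 0.1, 0, 0.015, 0.85, 0, 0, 0])

```text
time_s: 8.7
ee_pos: [0.5267, -0.1174, 0.1885]
orientation: [0.999, -0.046, -0.0, -0.0]
ft_force: [-0.7, 0.7, -1.7]
grip_width: 0.16
grip_force: 58.9
```

Call:
arm_command(motion=[0.1, 0, 0, 0.05, 0, 0, 0, 0.1, 0, 0, 0.1, 0, 0, 0, 0.1, 0, 0, 0.15, 0, 0, 0, 0.1, 0, 0, 0.2, 0, 0, 0, 0.1, 0, 0, 0.24, 0, 0, 0, 0.1, 0, 0, 0.27, 0, 0, 0, 0.1, 0, 0, 0.27, 0, 0, 0])

```text
time_s: 9.4
ee_pos: [0.5267, -0.1174, 0.1615]
orientation: [0.999, -0.046, -0.0, -0.0]
ft_force: [-0.1, -0.3, -1.5]
grip_width: 0.159
grip_force: 58.9
```

```bash
python3 -c "
from h import *
todo(0,ST); z=np.load('w2.npz')
p,d=camera('wrist');cv2.imwrite('pics/w3.png',p[...,::-1])"
```

```text
t 9.4 tcp [ 0.5267 -0.1174  0.1615] ft [-0.1 -0.3 -1.5] gw 0.159 shift [ 0.005 -0.015 -0.   ] az -0.0004 tilt [-0.0005  0.0002]
```

View pics/w3.png

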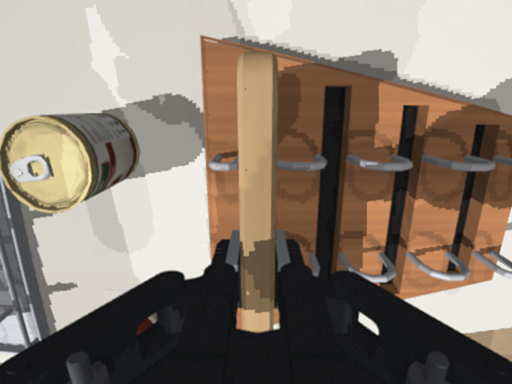

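The board sits centred between the hoops (columns 237–278), its bottom is about level with the plank top, and there is no contact force. I'll lower it fully.

Call:
arm_command(motion=[0.1, 0, 0, 0.02, 0, 0, 0, 0.1, 0, 0, 0.04, 0, 0, 0, 0.1, 0, 0, 0.06, 0, 0, 0, 0.1, 0, 0, 0.08, 0, 0, 0, 0.1, 0, 0, 0.09, 0, 0, 0, 0.1, 0, 0, 0.1, 0, 0, 0, 0.1, 0, 0, 0.11, 0, 0, 0])

```text
time_s: 10.15
ee_pos: [0.5268, -0.1175, 0.1508]
orientation: [0.999, -0.046, -0.0, -0.0]
ft_force: [0.5, 0.7, -1.6]
grip_width: 0.156
grip_force: 58.9
```

Call:
arm_command(motion=[0.1, 0, 0, 0.01, 0, 0, 0, 0.1, 0, 0, 0.01, 0, 0, 0])

```text
time_s: 10.35
ee_pos: [0.5268, -0.1174, 0.1498]
orientation: [0.999, -0.046, -0.0, -0.0]
ft_force: [-0.1, -0.7, -1.8]
grip_width: 0.155
grip_force: 58.9
```

Call:
arm_command(motion=[0.1, 0, 0, 0.008, 0, 0, 0, 0.1, 0, 0, 0.016, 0, 0, 0, 0.1, 0, 0, 0.016, 0, 0, 0])

```text
time_s: 10.65
ee_pos: [0.5268, -0.1176, 0.1492]
orientation: [0.999, -0.046, 0.0, -0.0]
ft_force: [-5.3, 0.8, 20.4]
grip_width: 0.157
grip_force: 62.0
```

Call:
arm_command(motion=[0.5, 0, 0, 0, 0, 0, 0, 0.5, 0, 0, 0, 0, 0, 0, 0.5, 0, 0, 0, 0, 0, 0, 0.5, 0, 0, 0, 0, 0, 0, 0.5, 0, 0, 0, 0, 0, 0, 0.5, 0, 0, -0.2, 0, 0, 0, 0.5, 0, 0, -0.5, 0, 0, 0, 0.5, 0, 0, -0.8, 0, 0, 0, 0.5, 0, 0, -1, 0, 0, 0, 0.5, 0, 0, -1, 0, 0, 0])

```text
time_s: 11.65
ee_pos: [0.5275, -0.1176, 0.2506]
orientation: [0.999, -0.046, 0.002, 0.0]
ft_force: [0.9, -0.1, -1.1]
grip_width: 0.501
grip_force: 0.0
```

```bash
python3 -c "
from h import *
p,d,c,W=look('w4',1); boards(W,((180,.527,-.117,.116),))
c=get_calibration('top');p,d=camera('top');W=cloud(d,c);boards(W,((180,.527,-.117,.116),))"
```

```text
stand [ 0.5205 -0.1973 -0.0955] 0.174 3526
t 11.65 tcp [ 0.5275 -0.1176  0.2506] ft [ 0.9 -0.1 -1.1] gw 0.501 shift [0.004 0.53  0.   ] az 0.0028 tilt [ 0.0036 -0.0006]
vs prior
t 11.65 tcp [ 0.5275 -0.1176  0.2506] ft [ 0.9 -0.1 -1.1] gw 0.501 shift [-0.003  0.524  0.   ] az -0.0004 tilt [ 0.0036 -0.0006]
180 4125 [ 0.5299 -0.1173] L 0.1735 w 0.0135 yaw -5.24 z 0.1146
180 27
```

View pics/w4.png

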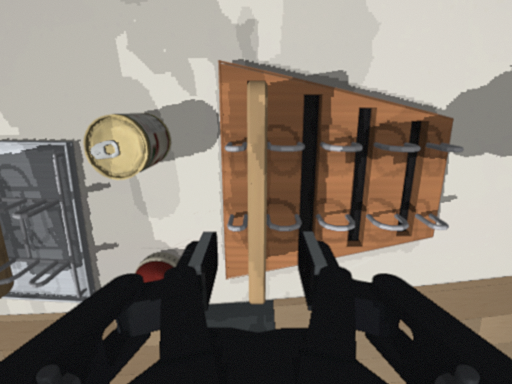

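Board_180 stands upright in the longest slot (column 257), with its top at 0.116 m, so it is fully down. Next is board_156.

Call:
arm_command(motion=[0.5, -0.07, -0.38, 0, 0, 0, 0, 0.5, -0.147, -0.758, 0, 0, 0, 0, 0.5, -0.147, -0.758, 0, 0, 0, 0])

```text
time_s: 12.05
ee_pos: [0.5185, -0.0358, 0.2472]
orientation: [0.999, -0.043, -0.001, -0.001]
ft_force: [-0.9, -1.9, -0.6]
grip_width: 0.5
grip_force: 0.0
```

Call:
arm_command(motion=[0.5, -0.07, -0.38, 0, 0, 0, 0, 0.5, -0.147, -0.758, 0, 0, 0, 0, 0.5, -0.147, -0.758, 0, 0, 0, 0])

```text
time_s: 12.35
ee_pos: [0.5106, 0.0408, 0.2472]
orientation: [0.999, -0.043, -0.001, -0.001]
ft_force: [-0.1, -0.8, -0.6]
grip_width: 0.5
grip_force: 0.0
```

Call:
arm_command(motion=[0.5, -0.07, -0.38, 0, 0, 0, 0, 0.5, -0.147, -0.758, 0, 0, 0, 0, 0.5, -0.147, -0.758, 0, 0, 0, 0])

```text
time_s: 12.65
ee_pos: [0.5027, 0.1174, 0.2473]
orientation: [0.999, -0.043, -0.001, -0.001]
ft_force: [1.3, -0.5, -0.2]
grip_width: 0.5
grip_force: 0.0
```

Call:
arm_command(motion=[0.5, -0.07, -0.38, 0, 0, 0, 0.017, 0.5, -0.147, -0.758, 0, 0, 0, 0.017, 0.5, -0.147, -0.758, 0, 0, 0, 0.017, 0.5, -0.147, -0.758, 0, 0, 0, 0.017])

```text
time_s: 13.05
ee_pos: [0.4957, 0.1895, 0.2476]
orientation: [0.998, -0.058, -0.0, 0.0]
ft_force: [1.0, -1.6, -0.4]
grip_width: 0.504
grip_force: 0.0
```

```bash
cat >> h.py <<'E'
def to(x,y,z,yawdeg):
    s=state();M=R.from_quat(s["orientation"]).as_matrix();yaw=np.arctan2(M[1,0],M[0,0])
    print("t",round(s["time_s"],2),"tcp",s["ee_pos"].round(4),"gw",round(s["grip_width"],3),"shift",(M.T@(np.array([x,y,z])-s["ee_pos"])*10).round(3),"az",round((np.degrees(yaw)-yawdeg)/90,4))
E
python3 -c "
from h import *
c=get_calibration('wrist');p,d=camera('wrist');W=cloud(d,c)
boards(W);to(.496,.1895,.149,-6.7)"
```

```text
180 0
156 3630 [0.4976 0.1893] L 0.151 w 0.0135 yaw -6.82 z 0.1135
132 2412 [0.5145 0.2417] L 0.1057 w 0.0138 yaw -6.78 z 0.1064
108 2170 [0.5042 0.2966] L 0.1026 w 0.0135 yaw -6.22 z 0.0993
t 13.1 tcp [0.496  0.1887 0.2478] gw 0.499 shift [-0.    -0.009  0.988] az -0.0009
```

Call:
arm_command(motion=[0.5, 0, -0.005, 0.25, 0, 0, 0, 0.5, 0.005, -0.005, 0.5, 0, 0, 0, 0.5, 0.005, -0.005, 0.75, 0, 0, 0, 0.5, 0.005, -0.005, 0.98, 0, 0, 0, 0.5, 0.005, -0.005, 0.98, 0, 0, 0, 0.1, 0.005, -0.005, 0.98, 0, 0, 0, 0.1, 0.005, -0.005, 0.98, 0, 0, 0, 0.1, 0.005, -0.005, 0.98, 0, 0, 0, 0.1, 0.005, -0.005, 0.98, 0, 0, 0, 0.1, 0.005, -0.005, 0.98, 0, 0, 0, 0.1, 0.005, -0.005, 0.98, 0, 0, 0, 0.1, 0.005, -0.005, 0.98, 0, 0, 0], force=60)

```text
time_s: 14.3
ee_pos: [0.4969, 0.1902, 0.1514]
orientation: [0.998, -0.059, 0.001, -0.0]
ft_force: [0.6, -0.6, 9.5]
grip_width: 0.159
grip_force: 59.6
```

Call:
arm_command(motion=[0.1, 0, 0, -0.2, 0, 0, 0, 0.1, 0, 0, -0.4, 0, 0, 0, 0.1, 0, 0, -0.6, 0, 0, 0, 0.1, 0, 0, -0.8, 0, 0, 0, 0.1, 0, 0, -1, 0, 0, 0, 0.1, 0, 0, -1, 0, 0, 0])

```text
time_s: 14.9
ee_pos: [0.497, 0.1904, 0.2529]
orientation: [0.998, -0.059, 0.002, -0.001]
ft_force: [0.6, -0.5, -2.2]
grip_width: 0.161
grip_force: 58.5
```

```bash
python3 -c "
from h import *
c=get_calibration('wrist');p,d=camera('wrist');W=cloud(d,c);held(W,.093)
q=(.5202,-.1973,-.0915);y=.027
to(q[0]+.0915*y,q[1]+y,.29,-5.24)"
```

```text
held n 10096 x -0.0247 0.0784 y mid -0.0 w 0.0205 yaw -0.12 ztop 0.0365 pitch 2.51
t 14.95 tcp [0.4966 0.1904 0.2514] gw 0.156 shift [ 0.683  3.551 -0.389] az -0.0167
```

Call:
arm_command(motion=[0.1, 0.04, 0.2, -0.1, 0, 0, 0, 0.1, 0.08, 0.43, -0.2, 0, 0, 0, 0.1, 0.13, 0.66, -0.3, 0, 0, 0, 0.1, 0.171, 0.888, -0.39, 0, 0, 0])

```text
time_s: 15.35
ee_pos: [0.5028, 0.0991, 0.289]
orientation: [0.998, -0.059, -0.0, 0.0]
ft_force: [0.1, 0.0, -0.8]
grip_width: 0.153
grip_force: 58.6
```

Call:
arm_command(motion=[0.1, 0.057, 0.296, 0, 0, 0, 0, 0.1, 0.114, 0.592, 0, 0, 0, 0, 0.1, 0.171, 0.888, 0, 0, 0, 0])

```text
time_s: 15.65
ee_pos: [0.5092, 0.0088, 0.2887]
orientation: [0.998, -0.059, -0.0, -0.0]
ft_force: [0.2, -0.0, -1.3]
grip_width: 0.159
grip_force: 58.6
```

Call:
arm_command(motion=[0.1, 0.057, 0.296, 0, 0, 0, 0, 0.1, 0.114, 0.592, 0, 0, 0, 0, 0.1, 0.171, 0.888, 0, 0, 0, 0])

```text
time_s: 15.95
ee_pos: [0.5158, -0.0815, 0.2886]
orientation: [0.998, -0.059, -0.0, -0.0]
ft_force: [0.2, -0.8, -1.7]
grip_width: 0.154
grip_force: 58.6
```

Call:
arm_command(motion=[0.1, 0.057, 0.296, 0, 0, 0, -0.017, 0.1, 0.114, 0.592, 0, 0, 0, -0.017, 0.1, 0.15, 0.8, 0, 0, 0, -0.017, 0.1, 0.171, 0.888, 0, 0, 0, -0.017, 0.1, 0.171, 0.888, 0, 0, 0, -0.017, 0.1, 0.171, 0.888, 0, 0, 0, -0.017])

```text
time_s: 16.55
ee_pos: [0.5226, -0.1693, 0.289]
orientation: [0.999, -0.045, -0.0, -0.0]
ft_force: [1.0, 0.3, -0.3]
grip_width: 0.157
grip_force: 58.6
```

```bash
python3 -c "
from h import *
look('w5',1,g=(.5202,-.1973,-.0915))"
```

```text
stand [ 0.5199 -0.1968 -0.0835] 0.291 1688
t 16.55 tcp [ 0.5226 -0.1693  0.289 ] ft [ 1.   0.3 -0.3] gw 0.157 shift [-0.004  0.006 -0.   ] az -0.0042 tilt [-0.0005  0.001 ]
vs prior
t 16.55 tcp [ 0.5226 -0.1693  0.289 ] ft [ 1.   0.3 -0.3] gw 0.157 shift [ 0.001  0.011 -0.   ] az 0.0009 tilt [-0.0005  0.001 ]
```

Call:
arm_command(motion=[0.1, 0, 0.01, 0.2, 0, 0, 0, 0.1, 0, 0.01, 0.4, 0, 0, 0, 0.1, 0, 0.01, 0.6, 0, 0, 0, 0.1, 0, 0.01, 0.75, 0, 0, 0, 0.1, 0, 0.01, 0.85, 0, 0, 0, 0.1, 0, 0.01, 0.95, 0, 0, 0, 0.1, 0, 0.01, 0.95, 0, 0, 0])

```text
time_s: 17.3
ee_pos: [0.5224, -0.171, 0.1935]
orientation: [0.999, -0.045, -0.001, -0.0]
ft_force: [0.2, 0.1, -0.1]
grip_width: 0.152
grip_force: 58.6
```

Call:
arm_command(motion=[0.1, 0, 0, 0.05, 0, 0, 0, 0.1, 0, 0, 0.1, 0, 0, 0, 0.1, 0, 0, 0.15, 0, 0, 0, 0.1, 0, 0, 0.2, 0, 0, 0, 0.1, 0, 0, 0.25, 0, 0, 0, 0.1, 0, 0, 0.3, 0, 0, 0, 0.1, 0, 0, 0.33, 0, 0, 0, 0.1, 0, 0, 0.36, 0, 0, 0, 0.1, 0, 0, 0.36, 0, 0, 0])

```text
time_s: 18.2
ee_pos: [0.5224, -0.1715, 0.158]
orientation: [0.999, -0.046, -0.0, -0.0]
ft_force: [0.6, -0.1, -0.9]
grip_width: 0.156
grip_force: 58.6
```

Call:
arm_command(motion=[0.1, 0, -0.005, 0.02, 0, 0, 0, 0.1, 0, -0.005, 0.04, 0, 0, 0, 0.1, 0, -0.005, 0.06, 0, 0, 0, 0.1, 0, -0.005, 0.08, 0, 0, 0, 0.1, 0, -0.005, 0.1, 0, 0, 0, 0.1, 0, -0.005, 0.115, 0, 0, 0, 0.1, 0, -0.005, 0.12, 0, 0, 0])

```text
time_s: 18.9
ee_pos: [0.5225, -0.171, 0.1461]
orientation: [0.999, -0.046, -0.0, -0.0]
ft_force: [-0.5, -0.1, -0.0]
grip_width: 0.153
grip_force: 58.6
```

Call:
arm_command(motion=[0.1, 0, 0, 0.005, 0, 0, 0, 0.1, 0, 0, 0.01, 0, 0, 0, 0.1, 0, 0, 0.01, 0, 0, 0])

```text
time_s: 19.2
ee_pos: [0.5225, -0.1711, 0.1456]
orientation: [0.999, -0.046, 0.0, -0.0]
ft_force: [-3.0, 0.2, 6.3]
grip_width: 0.156
grip_force: 59.8
```

Call:
arm_command(motion=[0.5, 0, 0, 0, 0, 0, 0, 0.5, 0, 0, 0, 0, 0, 0, 0.5, 0, 0, 0, 0, 0, 0, 0.5, 0, 0, 0, 0, 0, 0, 0.5, 0, 0, 0, 0, 0, 0, 0.5, 0, 0, -0.2, 0, 0, 0, 0.5, 0, 0, -0.5, 0, 0, 0, 0.5, 0, 0, -0.8, 0, 0, 0, 0.5, 0, 0, -1, 0, 0, 0, 0.5, 0, 0, -1, 0, 0, 0])

```text
time_s: 20.2
ee_pos: [0.5232, -0.1712, 0.2476]
orientation: [0.999, -0.046, 0.002, 0.0]
ft_force: [-0.3, -0.5, -0.3]
grip_width: 0.499
grip_force: 0.0
```

```bash
python3 -c "
from h import *
p,d,c,W=look('w6',2,g=(.5202,-.1973,-.0915)); boards(W,((180,.527,-.117,.116),(156,.523,-.171,.109)))
to(.503,.2427,.245,-6.6)"
```

```text
stand [ 0.5203 -0.1969 -0.0839] 0.365 2196
t 20.2 tcp [ 0.5232 -0.1712  0.2476] ft [-0.3 -0.5 -0.3] gw 0.499 shift [-0.003  0.528  0.   ] az -0.0046 tilt [ 0.0035 -0.0009]
vs prior
t 20.2 tcp [ 0.5232 -0.1712  0.2476] ft [-0.3 -0.5 -0.3] gw 0.499 shift [-0.006  0.532  0.   ] az 0.0003 tilt [ 0.0035 -0.0009]
180 3271 [ 0.5521 -0.1195] L 0.1289 w 0.0138 yaw -5.81 z 0.1145
156 3421 [ 0.5228 -0.1713] L 0.1517 w 0.0135 yaw -5.22 z 0.1075
t 20.25 tcp [ 0.5228 -0.1711  0.2461] gw 0.496 shift [-0.574 -4.103  0.009] az 0.0153
```

View pics/w6.png

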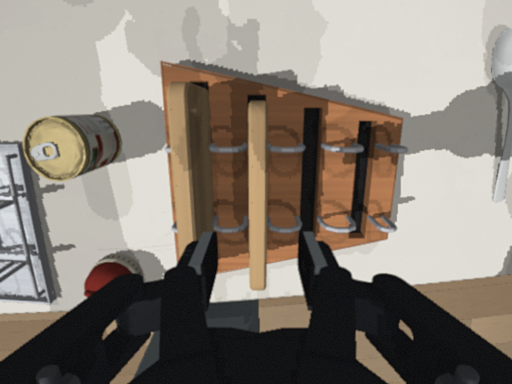

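Boards 180 (column 182) and 156 (column 257) both stand upright in their slots. Next is board_132.

Call:
arm_command(motion=[0.5, -0.06, -0.41, 0, 0, 0, 0, 0.5, -0.115, -0.82, 0, 0, 0, 0, 0.5, -0.115, -0.82, 0, 0, 0, 0])

```text
time_s: 20.55
ee_pos: [0.5184, -0.083, 0.2443]
orientation: [0.999, -0.042, -0.001, -0.001]
ft_force: [1.1, -1.0, 0.2]
grip_width: 0.501
grip_force: 0.0
```

Call:
arm_command(motion=[0.5, -0.06, -0.41, 0, 0, 0, 0, 0.5, -0.115, -0.82, 0, 0, 0, 0, 0.5, -0.115, -0.82, 0, 0, 0, 0])

```text
time_s: 20.85
ee_pos: [0.5141, -0.0005, 0.2443]
orientation: [0.999, -0.042, -0.001, -0.001]
ft_force: [-0.1, -1.0, 0.3]
grip_width: 0.501
grip_force: 0.0
```

Call:
arm_command(motion=[0.5, -0.06, -0.41, 0, 0, 0, 0, 0.5, -0.115, -0.82, 0, 0, 0, 0, 0.5, -0.115, -0.82, 0, 0, 0, 0])

```text
time_s: 21.15
ee_pos: [0.51, 0.0819, 0.2443]
orientation: [0.999, -0.042, -0.001, -0.001]
ft_force: [-0.7, -2.2, -0.1]
grip_width: 0.505
grip_force: 0.0
```

Call:
arm_command(motion=[0.5, -0.06, -0.41, 0, 0, 0, 0, 0.5, -0.115, -0.82, 0, 0, 0, 0, 0.5, -0.115, -0.82, 0, 0, 0, 0])

```text
time_s: 21.45
ee_pos: [0.5058, 0.1644, 0.2443]
orientation: [0.999, -0.042, -0.001, -0.001]
ft_force: [0.2, -1.2, -0.2]
grip_width: 0.499
grip_force: 0.0
```

Call:
arm_command(motion=[0.5, -0.06, -0.41, 0, 0, 0, 0.015, 0.5, -0.115, -0.82, 0, 0, 0, 0.015, 0.5, -0.115, -0.82, 0, 0, 0, 0.015, 0.5, -0.115, -0.82, 0, 0, 0, 0.015])

```text
time_s: 21.85
ee_pos: [0.5026, 0.242, 0.2446]
orientation: [0.998, -0.057, -0.0, 0.001]
ft_force: [-0.3, -1.3, -0.2]
grip_width: 0.5
grip_force: 0.0
```

```bash
python3 -c "
from h import *
c=get_calibration('wrist');p,d=camera('wrist');W=cloud(d,c)
boards(W);to(.503,.2427,.143,-6.6)"
```

```text
180 0
156 0
132 2908 [0.5042 0.2428] L 0.1265 w 0.0133 yaw -6.51 z 0.1065
108 1870 [0.5119 0.296 ] L 0.0882 w 0.0138 yaw -6.91 z 0.0993
t 21.9 tcp [0.5028 0.2412 0.2448] gw 0.496 shift [ 0.    -0.016  1.018] az -0.0002
```

Call:
arm_command(motion=[0.5, 0, -0.014, 0.25, 0, 0, 0, 0.5, 0.005, -0.014, 0.5, 0, 0, 0, 0.5, 0.005, -0.014, 0.75, 0, 0, 0, 0.5, 0.005, -0.014, 1, 0, 0, 0, 0.5, 0.005, -0.014, 1, 0, 0, 0, 0.1, 0.005, -0.014, 1, 0, 0, 0, 0.1, 0.005, -0.014, 1, 0, 0, 0, 0.1, 0.005, -0.014, 1, 0, 0, 0, 0.1, 0.005, -0.014, 1, 0, 0, 0, 0.1, 0.005, -0.014, 1, 0, 0, 0, 0.1, 0.005, -0.014, 1, 0, 0, 0, 0.1, 0.005, -0.014, 1, 0, 0, 0], force=60)

```text
time_s: 23.1
ee_pos: [0.5038, 0.2438, 0.1466]
orientation: [0.998, -0.057, 0.001, -0.0]
ft_force: [-0.1, -1.3, 8.6]
grip_width: 0.154
grip_force: 60.3
```

Call:
arm_command(motion=[0.1, 0, 0, -0.2, 0, 0, 0, 0.1, 0, 0, -0.4, 0, 0, 0, 0.1, 0, 0, -0.6, 0, 0, 0, 0.1, 0, 0, -0.8, 0, 0, 0, 0.1, 0, 0, -1, 0, 0, 0, 0.1, 0, 0, -1, 0, 0, 0])

```text
time_s: 23.7
ee_pos: [0.5038, 0.244, 0.248]
orientation: [0.998, -0.057, 0.002, -0.001]
ft_force: [0.0, -0.3, -1.9]
grip_width: 0.154
grip_force: 58.9
```

```bash
python3 -c "
from h import *
c=get_calibration('wrist');p,d=camera('wrist');W=cloud(d,c);held(W,.093)
q=(.5202,-.1973,-.0915);y=-.027
to(q[0]+.0915*y,q[1]+y,.29,-5.24)"
```

```text
held n 8723 x -0.0261 0.0663 y mid -0.0001 w 0.021 yaw -0.13 ztop 0.0386 pitch 3.72
t 23.75 tcp [0.5034 0.244  0.2465] gw 0.16 shift [ 0.677  4.635 -0.44 ] az -0.0146
```

Call:
arm_command(motion=[0.1, 0.03, 0.2, -0.1, 0, 0, 0, 0.1, 0.06, 0.45, -0.22, 0, 0, 0, 0.1, 0.1, 0.7, -0.34, 0, 0, 0, 0.1, 0.135, 0.927, -0.44, 0, 0, 0])

```text
time_s: 24.15
ee_pos: [0.5058, 0.149, 0.2892]
orientation: [0.998, -0.057, -0.0, 0.0]
ft_force: [0.2, -0.0, -0.8]
grip_width: 0.156
grip_force: 58.9
```

Call:
arm_command(motion=[0.1, 0.045, 0.309, 0, 0, 0, 0, 0.1, 0.09, 0.618, 0, 0, 0, 0, 0.1, 0.135, 0.927, 0, 0, 0, 0])

```text
time_s: 24.45
ee_pos: [0.5085, 0.0554, 0.2887]
orientation: [0.998, -0.057, -0.0, 0.0]
ft_force: [0.6, -0.0, -0.9]
grip_width: 0.159
grip_force: 58.9
```

Call:
arm_command(motion=[0.1, 0.045, 0.309, 0, 0, 0, 0, 0.1, 0.09, 0.618, 0, 0, 0, 0, 0.1, 0.135, 0.927, 0, 0, 0, 0])

```text
time_s: 24.75
ee_pos: [0.5113, -0.0383, 0.2887]
orientation: [0.998, -0.057, -0.0, -0.0]
ft_force: [0.5, 0.1, -2.0]
grip_width: 0.155
grip_force: 58.9
```

Call:
arm_command(motion=[0.1, 0.045, 0.309, 0, 0, 0, 0, 0.1, 0.09, 0.618, 0, 0, 0, 0, 0.1, 0.135, 0.927, 0, 0, 0, 0])

```text
time_s: 25.05
ee_pos: [0.5141, -0.1319, 0.2886]
orientation: [0.998, -0.057, -0.0, -0.0]
ft_force: [1.2, 0.6, -0.2]
grip_width: 0.151
grip_force: 58.9
```

Call:
arm_command(motion=[0.1, 0.045, 0.309, 0, 0, 0, -0.015, 0.1, 0.09, 0.618, 0, 0, 0, -0.015, 0.1, 0.12, 0.82, 0, 0, 0, -0.015, 0.1, 0.135, 0.927, 0, 0, 0, -0.015, 0.1, 0.135, 0.927, 0, 0, 0, -0.015, 0.1, 0.135, 0.927, 0, 0, 0, -0.015])

```text
time_s: 25.65
ee_pos: [0.5174, -0.2232, 0.289]
orientation: [0.999, -0.045, -0.0, -0.0]
ft_force: [1.2, 0.2, -1.4]
grip_width: 0.154
grip_force: 58.8
```

```bash
python3 -c "
from h import *
todo(2,(.5202,-.1973,-.0915))"
```

```text
t 25.65 tcp [ 0.5174 -0.2232  0.289 ] ft [ 1.2  0.2 -1.4] gw 0.154 shift [ 0.004  0.01  -0.   ] az 0.0008 tilt [-0.0004  0.001 ]
```

Call:
arm_command(motion=[0.1, 0, 0.006, 0.2, 0, 0, 0, 0.1, 0.004, 0.006, 0.4, 0, 0, 0, 0.1, 0.004, 0.006, 0.6, 0, 0, 0, 0.1, 0.004, 0.006, 0.75, 0, 0, 0, 0.1, 0.004, 0.006, 0.85, 0, 0, 0, 0.1, 0.004, 0.006, 0.95, 0, 0, 0, 0.1, 0.004, 0.006, 0.95, 0, 0, 0])

```text
time_s: 26.35
ee_pos: [0.5175, -0.2243, 0.1935]
orientation: [0.999, -0.045, -0.001, -0.0]
ft_force: [-0.8, 0.6, -1.0]
grip_width: 0.16
grip_force: 58.8
```

Call:
arm_command(motion=[0.1, 0, 0, 0.05, 0, 0, 0, 0.1, 0, 0, 0.1, 0, 0, 0, 0.1, 0, 0, 0.15, 0, 0, 0, 0.1, 0, 0, 0.2, 0, 0, 0, 0.1, 0, 0, 0.25, 0, 0, 0, 0.1, 0, 0, 0.3, 0, 0, 0, 0.1, 0, 0, 0.35, 0, 0, 0, 0.1, 0, 0, 0.38, 0, 0, 0, 0.1, 0, 0, 0.41, 0, 0, 0, 0.1, 0, 0, 0.41, 0, 0, 0])

```text
time_s: 27.35
ee_pos: [0.5176, -0.2249, 0.153]
orientation: [0.999, -0.046, -0.0, -0.0]
ft_force: [0.2, 0.5, -1.0]
grip_width: 0.152
grip_force: 58.8
```

Call:
arm_command(motion=[0.1, 0, 0, 0.02, 0, 0, 0, 0.1, 0, 0, 0.04, 0, 0, 0, 0.1, 0, 0, 0.06, 0, 0, 0, 0.1, 0, 0, 0.08, 0, 0, 0, 0.1, 0, 0, 0.1, 0, 0, 0, 0.1, 0, 0, 0.115, 0, 0, 0, 0.1, 0, 0, 0.12, 0, 0, 0])

```text
time_s: 28.05
ee_pos: [0.5176, -0.225, 0.1411]
orientation: [0.999, -0.046, -0.0, -0.0]
ft_force: [1.4, -0.3, -0.7]
grip_width: 0.154
grip_force: 58.8
```

Call:
arm_command(motion=[0.1, 0, 0, 0.004, 0, 0, 0, 0.1, 0, 0, 0.008, 0, 0, 0, 0.1, 0, 0, 0.008, 0, 0, 0])

```text
time_s: 28.35
ee_pos: [0.5176, -0.225, 0.1408]
orientation: [0.999, -0.046, 0.0, -0.0]
ft_force: [-2.7, 0.6, 5.0]
grip_width: 0.159
grip_force: 59.8
```

Call:
arm_command(motion=[0.5, 0, 0, 0, 0, 0, 0, 0.5, 0, 0, 0, 0, 0, 0, 0.5, 0, 0, 0, 0, 0, 0, 0.5, 0, 0, 0, 0, 0, 0, 0.5, 0, 0, 0, 0, 0, 0, 0.5, 0, 0, -0.2, 0, 0, 0, 0.5, 0, 0, -0.5, 0, 0, 0, 0.5, 0, 0, -0.8, 0, 0, 0, 0.5, 0, 0, -1, 0, 0, 0, 0.5, 0, 0, -1, 0, 0, 0])

```text
time_s: 29.35
ee_pos: [0.5182, -0.2253, 0.2429]
orientation: [0.999, -0.046, 0.002, 0.001]
ft_force: [0.6, 0.6, -0.5]
grip_width: 0.499
grip_force: 0.0
```

```bash
python3 -c "
from h import *
c=get_calibration('wrist');p,d=camera('wrist');W=cloud(d,c); boards(W,((180,.527,-.117,.116),(156,.523,-.171,.109),(132,.5176,-.225,.102)))
to(.503,.297,.242,-6.4)"
```

```text
180 3973 [ 0.5436 -0.1191] L 0.1458 w 0.0138 yaw -5.28 z 0.1144
156 2811 [ 0.5409 -0.1728] L 0.1144 w 0.0138 yaw -5.72 z 0.1075
132 2789 [ 0.5181 -0.225 ] L 0.1264 w 0.0133 yaw -5.13 z 0.1005
t 29.4 tcp [ 0.5179 -0.225   0.2413] gw 0.497 shift [-0.622 -5.185 -0.01 ] az 0.0132
```

Call:
arm_command(motion=[0.5, -0.05, -0.43, 0, 0, 0, 0, 0.5, -0.104, -0.864, 0, 0, 0, 0, 0.5, -0.104, -0.864, 0, 0, 0, 0])

```text
time_s: 29.7
ee_pos: [0.5152, -0.1323, 0.2395]
orientation: [0.999, -0.042, -0.001, -0.002]
ft_force: [-0.5, -1.2, -0.5]
grip_width: 0.499
grip_force: 0.0
```

Call:
arm_command(motion=[0.5, -0.05, -0.43, 0, 0, 0, 0, 0.5, -0.104, -0.864, 0, 0, 0, 0, 0.5, -0.104, -0.864, 0, 0, 0, 0])

```text
time_s: 30.0
ee_pos: [0.5124, -0.0454, 0.2395]
orientation: [0.999, -0.042, -0.001, -0.001]
ft_force: [0.7, -0.8, -0.1]
grip_width: 0.499
grip_force: 0.0
```

Call:
arm_command(motion=[0.5, -0.05, -0.43, 0, 0, 0, 0, 0.5, -0.104, -0.864, 0, 0, 0, 0, 0.5, -0.104, -0.864, 0, 0, 0, 0])

```text
time_s: 30.3
ee_pos: [0.5096, 0.0415, 0.2395]
orientation: [0.999, -0.042, -0.001, -0.001]
ft_force: [0.0, -1.4, -0.6]
grip_width: 0.5
grip_force: 0.0
```

Call:
arm_command(motion=[0.5, -0.05, -0.43, 0, 0, 0, 0, 0.5, -0.104, -0.864, 0, 0, 0, 0, 0.5, -0.104, -0.864, 0, 0, 0, 0])

```text
time_s: 30.6
ee_pos: [0.5068, 0.1284, 0.2394]
orientation: [0.999, -0.042, -0.001, -0.001]
ft_force: [0.0, -0.9, -0.5]
grip_width: 0.502
grip_force: 0.0
```

Call:
arm_command(motion=[0.5, -0.05, -0.43, 0, 0, 0, 0, 0.5, -0.104, -0.864, 0, 0, 0, 0, 0.5, -0.104, -0.864, 0, 0, 0, 0])

```text
time_s: 30.9
ee_pos: [0.504, 0.2152, 0.2393]
orientation: [0.999, -0.042, -0.001, -0.001]
ft_force: [0.2, -2.1, -0.6]
grip_width: 0.5
grip_force: 0.0
```

Call:
arm_command(motion=[0.5, -0.05, -0.43, 0, 0, 0, 0.013, 0.5, -0.104, -0.864, 0, 0, 0, 0.013, 0.5, -0.104, -0.864, 0, 0, 0, 0.013, 0.5, -0.104, -0.864, 0, 0, 0, 0.013])

```text
time_s: 31.3
ee_pos: [0.5024, 0.2971, 0.2395]
orientation: [0.998, -0.055, -0.0, 0.001]
ft_force: [0.1, -1.2, -0.3]
grip_width: 0.501
grip_force: 0.0
```

```bash
python3 -c "
from h import *
c=get_calibration('wrist');p,d=camera('wrist');W=cloud(d,c)
boards(W);to(.503,.297,.14,-6.4)"
```

```text
180 0
156 0
132 0
108 2329 [0.5046 0.2968] L 0.1024 w 0.0135 yaw -6.36 z 0.0994
t 31.35 tcp [0.5027 0.2961 0.2398] gw 0.501 shift [ 0.002 -0.01   0.998] az 0.0001
```

Call:
arm_command(motion=[0.5, 0.005, -0.008, 0.25, 0, 0, 0, 0.5, 0.01, -0.008, 0.5, 0, 0, 0, 0.5, 0.01, -0.008, 0.75, 0, 0, 0, 0.5, 0.01, -0.008, 1, 0, 0, 0, 0.5, 0.01, -0.008, 1, 0, 0, 0, 0.1, 0.01, -0.008, 1, 0, 0, 0, 0.1, 0.01, -0.008, 1, 0, 0, 0, 0.1, 0.01, -0.008, 1, 0, 0, 0, 0.1, 0.01, -0.008, 1, 0, 0, 0, 0.1, 0.01, -0.008, 1, 0, 0, 0, 0.1, 0.01, -0.008, 1, 0, 0, 0, 0.1, 0.01, -0.008, 1, 0, 0, 0], force=60)

```text
time_s: 32.55
ee_pos: [0.5043, 0.2978, 0.1419]
orientation: [0.998, -0.056, 0.001, -0.001]
ft_force: [0.3, -1.0, 9.0]
grip_width: 0.158
grip_force: 61.2
```

Call:
arm_command(motion=[0.1, 0, 0, -0.2, 0, 0, 0, 0.1, 0, 0, -0.4, 0, 0, 0, 0.1, 0, 0, -0.6, 0, 0, 0, 0.1, 0, 0, -0.8, 0, 0, 0, 0.1, 0, 0, -1, 0, 0, 0, 0.1, 0, 0, -1, 0, 0, 0])

```text
time_s: 33.15
ee_pos: [0.5044, 0.2979, 0.2434]
orientation: [0.998, -0.056, 0.002, -0.001]
ft_force: [0.6, 0.5, -1.3]
grip_width: 0.151
grip_force: 59.8
```

```bash
python3 -c "
from h import *
c=get_calibration('wrist');p,d=camera('wrist');W=cloud(d,c);held(W,.093)
q=(.5202,-.1973,-.0915);y=-.081
to(q[0]+.0915*y,q[1]+y*.996,.29,-5.24)"
```

```text
held n 7496 x -0.0282 0.0538 y mid -0.0 w 0.0213 yaw 0.01 ztop 0.0408 pitch 4.33
t 33.2 tcp [0.5039 0.2978 0.2418] gw 0.152 shift [ 0.729  5.711 -0.489] az -0.0127
```

Call:
arm_command(motion=[0.1, 0.03, 0.2, -0.1, 0, 0, 0, 0.1, 0.06, 0.45, -0.24, 0, 0, 0, 0.1, 0.09, 0.7, -0.37, 0, 0, 0, 0.1, 0.122, 0.952, -0.49, 0, 0, 0])

```text
time_s: 33.6
ee_pos: [0.505, 0.2, 0.2898]
orientation: [0.998, -0.056, -0.0, 0.0]
ft_force: [-0.4, -0.6, -0.3]
grip_width: 0.156
grip_force: 59.8
```

Call:
arm_command(motion=[0.1, 0.04, 0.317, 0, 0, 0, 0, 0.1, 0.08, 0.634, 0, 0, 0, 0, 0.1, 0.122, 0.952, 0, 0, 0, 0])

```text
time_s: 33.9
ee_pos: [0.5063, 0.1038, 0.2893]
orientation: [0.998, -0.056, -0.0, 0.0]
ft_force: [0.3, 0.0, -1.0]
grip_width: 0.156
grip_force: 59.8
```

Call:
arm_command(motion=[0.1, 0.04, 0.317, 0, 0, 0, 0, 0.1, 0.08, 0.634, 0, 0, 0, 0, 0.1, 0.122, 0.952, 0, 0, 0, 0])

```text
time_s: 34.2
ee_pos: [0.5077, 0.0079, 0.2893]
orientation: [0.998, -0.056, -0.0, 0.0]
ft_force: [0.7, -0.8, -1.0]
grip_width: 0.152
grip_force: 59.8
```

Call:
arm_command(motion=[0.1, 0.04, 0.317, 0, 0, 0, 0, 0.1, 0.08, 0.634, 0, 0, 0, 0, 0.1, 0.122, 0.952, 0, 0, 0, 0])

```text
time_s: 34.5
ee_pos: [0.5091, -0.088, 0.2892]
orientation: [0.998, -0.056, -0.0, -0.0]
ft_force: [0.6, -0.1, -0.1]
grip_width: 0.152
grip_force: 59.8
```

Call:
arm_command(motion=[0.1, 0.04, 0.317, 0, 0, 0, 0, 0.1, 0.08, 0.634, 0, 0, 0, 0, 0.1, 0.122, 0.952, 0, 0, 0, 0])

```text
time_s: 34.8
ee_pos: [0.5106, -0.1839, 0.2892]
orientation: [0.998, -0.056, -0.0, -0.0]
ft_force: [0.1, 0.0, -0.6]
grip_width: 0.159
grip_force: 59.8
```

Call:
arm_command(motion=[0.1, 0.04, 0.317, 0, 0, 0, -0.013, 0.1, 0.08, 0.634, 0, 0, 0, -0.013, 0.1, 0.1, 0.83, 0, 0, 0, -0.013, 0.1, 0.12, 0.952, 0, 0, 0, -0.013, 0.1, 0.12, 0.952, 0, 0, 0, -0.013, 0.1, 0.12, 0.952, 0, 0, 0, -0.013])

```text
time_s: 35.4
ee_pos: [0.5127, -0.2772, 0.2893]
orientation: [0.999, -0.045, -0.0, -0.0]
ft_force: [-0.0, 0.2, -1.0]
grip_width: 0.153
grip_force: 59.8
```

```bash
python3 -c "
from h import *
todo(3,(.5202,-.1973,-.0915))"
```

```text
t 35.4 tcp [ 0.5127 -0.2772  0.2893] ft [-0.   0.2 -1. ] gw 0.153 shift [ 0.001  0.007 -0.   ] az 0.0007 tilt [-0.0003  0.0009]
```

Call:
arm_command(motion=[0.1, 0, 0.004, 0.2, 0, 0, 0, 0.1, 0, 0.004, 0.4, 0, 0, 0, 0.1, 0, 0.004, 0.6, 0, 0, 0, 0.1, 0, 0.004, 0.75, 0, 0, 0, 0.1, 0, 0.004, 0.85, 0, 0, 0, 0.1, 0, 0.004, 0.95, 0, 0, 0, 0.1, 0, 0.004, 0.95, 0, 0, 0])

```text
time_s: 36.1
ee_pos: [0.5125, -0.2779, 0.1937]
orientation: [0.999, -0.045, -0.001, -0.0]
ft_force: [-0.0, -0.4, -0.8]
grip_width: 0.154
grip_force: 59.8
```

Call:
arm_command(motion=[0.1, 0, 0, 0.05, 0, 0, 0, 0.1, 0, 0, 0.1, 0, 0, 0, 0.1, 0, 0, 0.16, 0, 0, 0, 0.1, 0, 0, 0.22, 0, 0, 0, 0.1, 0, 0, 0.28, 0, 0, 0, 0.1, 0, 0, 0.33, 0, 0, 0, 0.1, 0, 0, 0.38, 0, 0, 0, 0.1, 0, 0, 0.42, 0, 0, 0, 0.1, 0, 0, 0.45, 0, 0, 0, 0.1, 0, 0, 0.45, 0, 0, 0])

```text
time_s: 37.1
ee_pos: [0.5126, -0.2784, 0.1491]
orientation: [0.999, -0.046, -0.0, -0.0]
ft_force: [-0.1, 0.6, -0.9]
grip_width: 0.155
grip_force: 59.8
```

Call:
arm_command(motion=[0.1, 0, 0, 0.02, 0, 0, 0, 0.1, 0, 0, 0.04, 0, 0, 0, 0.1, 0, 0, 0.06, 0, 0, 0, 0.1, 0, 0, 0.08, 0, 0, 0, 0.1, 0, 0, 0.1, 0, 0, 0, 0.1, 0, 0, 0.12, 0, 0, 0, 0.1, 0, 0, 0.128, 0, 0, 0])

```text
time_s: 37.8
ee_pos: [0.5126, -0.2785, 0.1365]
orientation: [0.999, -0.046, -0.0, -0.0]
ft_force: [0.6, 0.6, -1.2]
grip_width: 0.156
grip_force: 59.8
```

Call:
arm_command(motion=[0.1, 0, 0, 0.004, 0, 0, 0, 0.1, 0, 0, 0.008, 0, 0, 0, 0.1, 0, 0, 0.008, 0, 0, 0])

```text
time_s: 38.1
ee_pos: [0.5126, -0.2785, 0.1361]
orientation: [0.999, -0.046, -0.0, -0.0]
ft_force: [-2.2, 0.1, 3.7]
grip_width: 0.154
grip_force: 60.3
```

Contact on the floor. Release, lift clear and check from above.

Call:
arm_command(motion=[0.5, 0, 0, 0, 0, 0, 0, 0.5, 0, 0, 0, 0, 0, 0, 0.5, 0, 0, 0, 0, 0, 0, 0.5, 0, 0, 0, 0, 0, 0, 0.5, 0, 0, 0, 0, 0, 0, 0.5, 0, 0, -0.2, 0, 0, 0, 0.5, 0, 0, -0.5, 0, 0, 0, 0.5, 0, 0, -0.8, 0, 0, 0, 0.5, 0, 0, -1, 0, 0, 0, 0.5, 0, 0, -1, 0, 0, 0])

```text
time_s: 39.1
ee_pos: [0.5133, -0.2789, 0.2383]
orientation: [0.999, -0.046, 0.002, 0.001]
ft_force: [0.1, 0.2, -0.5]
grip_width: 0.498
grip_force: 0.0
```

Call:
arm_command(motion=[0.5, 0, -0.25, -0.4, 0, 0, 0, 0.5, 0, -0.8, -0.8, 0, 0, 0, 0.5, 0, -0.8, -0.8, 0, 0, 0, 0.5, 0, -0.8, -0.8, 0, 0, 0, 0.5, 0, -0.8, -0.8, 0, 0, 0])

```text
time_s: 39.6
ee_pos: [0.5197, -0.1993, 0.315]
orientation: [0.999, -0.046, -0.001, 0.0]
ft_force: [0.3, 0.5, -0.7]
grip_width: 0.503
grip_force: 0.0
```

```bash
python3 -c "
from h import *
c=get_calibration('wrist');p,d=camera('wrist');cv2.imwrite('pics/w9.png',p[...,::-1]);W=cloud(d,c); boards(W,((180,.527,-.117,.116),(156,.523,-.171,.109),(132,.5176,-.225,.102),(108,.5125,-.278,.095)))
print(state()['time_s'],state()['ft_force'])
p,d=camera('scene');cv2.imwrite('pics/s9.png',cv2.resize(p[140:290,140:370,::-1],None,fx=3,fy=3))"
```

```text
180 2569 [ 0.5286 -0.1173] L 0.1754 w 0.0138 yaw -5.7 z 0.1145
156 2116 [ 0.5232 -0.1713] L 0.1498 w 0.0136 yaw -5.25 z 0.1074
132 1681 [ 0.5183 -0.225 ] L 0.126 w 0.0135 yaw -5.18 z 0.1004
108 1272 [ 0.5125 -0.2779] L 0.103 w 0.013 yaw -5.04 z 0.0934
39.65 [ 0.13382584 -0.01666839  0.47604892]
```

View pics/w9.png

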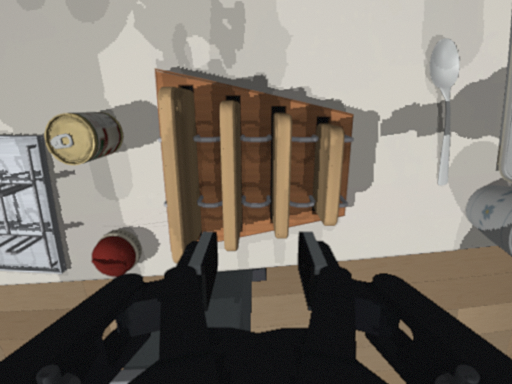

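View pics/s9.png

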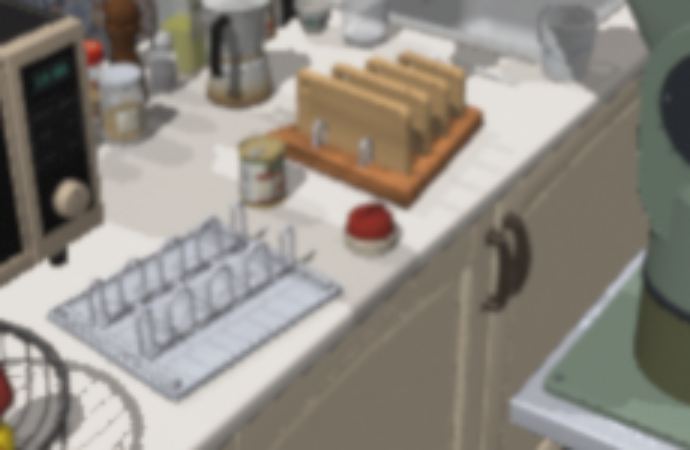

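All four boards stand graded at columns 175, 230, 282 and 330, with tops at the fully-down heights. The rack is empty and the tin, timer and mug look undisturbed, so I'll hand in.

```bash
python3 -c "
from rig import *
print(finish_job())"
```

```text
the job is handed in; nothing more can be done
None
```

All four boards stand upright and fully down in their own slots, graded longest to shortest. The timer, tin and mug were not touched, and I handed the job in at about 40 s of the 120 s limit.

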